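# Seat the guide bush and line up the boring jig with the long rod

### The job

Get the mallet-boring jig ready for clamping up: first press the loose brass guide bush in its upper arm fully home. Then take the long alignment rod out of the wooden rack by its handle, lower it through the upper bush and on through the lower one until its end shows beneath the lower arm, and finish still holding it there, hanging from the gripper with its end clear of the jig's plywood foot and its handle clear of the bush. Leave the short rod and everything else on the bench where it is.

Things in the scene. Friction and masses are not known exactly. Their poses are not given: they have to be found in the camera images.
- jig: Boring jig, fixed: plywood foot 140 x 110 x 12 mm, aluminium column at its -x end, two arms 100 x 64 mm (x -55 to +45 mm) at heights 45-60 and 102-120 mm, each with a flanged brass bush on one vertical axis at x = +15 mm, y = 0. Origin: centre of the foot's underside; z up. Only the guide bush stands above the upper arm. Jig and rack stand one left, one right of the bench, either way round.
- guide_bush (a joint): How far the upper guide bush is pressed down, m: 0 = flange underside 12 mm above the arm, 0.012 = fully home, flange on the arm. Starts at 0 to 0.005, stays where it is left, slides against about 5 N of friction; rigid stop at home.
- bush_top (a point): Centre of the guide bush's mouth, level with its flange top; moves with the bush; z up. Flange 46 mm across, 5 mm thick, its top 137 mm above the bench at joint 0 and 125 mm when home. Bore 15 mm with a conical lead-in 21 mm wide at the top; bush 27 mm long in all. Press on the flange top, e.g. with both fingertips about 25 mm apart.
- lower_mouth (a point): Centre of the mouth of the lower bush (fixed), 64 mm above the bench; bore 15 mm, with a conical lead-in 21 mm wide at the top and 4 mm deep; z up.
- lower_exit (a point): Where the lower bush's bore ends, on the underside of the lower arm, 45 mm above the bench and 33 mm above the top of the foot; z up.
- long_rod: Long steel alignment rod, 12 mm thick, 115 mm long below a shoulder disc 25 mm across, 4 mm thick; on it a square beech handle 26 x 26 mm, 119 to 174 mm from the rod's end, sides along the rod's x and y. Origin: centre of the lower end; z up to the handle. About 0.13 kg. Stands upright in a rack hole, its end 12 mm above the bench; its handle is 50 mm higher than the short rod's.
- rod_end (a point): Centre of the long rod's lower end (a small chamfer there); z up along the rod.
- rack: Fixed wooden rack 60 x 200 x 45 mm with three upright holes 13.5 mm wide, 33 mm deep, at y = -65, 0, +65 mm, x = 0; they hold long rod, short rod and chisel in any order. Origin: centre of the underside; z up. The handles' sides are within 0.3 rad of the rack's axes: grasp across the row, along x.
- short_rod: A rod of the same make but only 65 mm below its shoulder (handle 69 to 124 mm from the end); too short for this job, to be left in the rack. Origin: centre of the lower end.
- chisel: Round-handled chisel standing in the rack, 150 mm tall, handle 26 mm thick; leave it. Origin: lower end.
- mallet: Turned wooden carver's mallet standing head down, head 82 mm across, 210 mm tall; leave it. Origin: centre of the underside.
- offcut: Small wood block 60 x 36 x 24 mm between jig and rack; leave it. Origin: centre of the underside.
- tin: Tin, 60 mm across, 70 mm tall, nearest the robot; leave it. Origin: centre of the underside.
- cup: White plastic cup, 70 mm across, 85 mm tall; leave it. Origin: centre of the underside.
- pumpkin: Turned ornamental pumpkin, 88 mm across, 78 mm tall; leave it. Origin: centre of the underside.
Things that resemble listed ones, but are neither listed nor needed, are in the scene too. What is shaped like the long_rod but pink is not meant.

How it is judged:
By the outcome, as a careful person would: the job done as asked, in the order asked, and still so for the second after the job is handed in, while the arm keeps its last pose, push and grip.
It also fails if it takes over 61 s, if anything falls off the work surface, if the arm or the gripper's body presses on something with over 40 N, if the wrist force passes 120 N, or if a joint passes its speed limit or range.

### The arm

A 6-joint arm with a two-finger parallel gripper is mounted at the origin on the work surface. World frame = base frame: x ahead of the robot, y to its left, z up, the work surface at z = 0. Lengths are in m, angles in rad, forces in N, time in s.
With the tool pointing down it reaches from about 0.425 to 0.95 m from the base axis. Payload 3.5 kg.
Tool frame: the origin (TCP) lies midway between the tips of the shut fingers; the grasp point (between the pads) lies 19 mm behind it (ctrl.hold_point_z is the distance from the TCP to the grasp point, in m); z points along the fingers, y is the line along which they close (so a half turn about z gives the same grasp; the last joint's range is limited). The gripper opens to 85 mm and grips with 20 to 120 N. Pads are 22 mm wide; open, the fingers measure 114 mm over their backs; the gripper's body (76 mm by 85 mm) begins 54 mm behind the grasp point. The pads swing forward as they close: fully open they stand 13 mm farther back than shut.
Start: joints at [1.057, 0.286, 1.577, -0, 1.279, -0.15], TCP at [0.24, 0.631, 0.231] pointing down, gripper open.
Joint ranges: [-2.77, 2.77], [-0.9, 2.22], [0.21, 2.48], [-1.53, 4.67], [0.24, 2.81], [-2.84, 2.84]. Speed limits (rad/s): [2.79, 2.79, 3.14, 3.14, 3.14, 3.14].

### API

Orientations are given as a unit quaternion [x, y, z, w].
In Python, from plant import readout, cams, sign_off, ctrl gives the robot as it stands. The module is installed in compiled form; this text tells all that it offers.
- The arm moves only by the tool step_arm, never from a script. Its argument "increments" is a list of rows, each a list of 2 entries, a list of its own where there are three numbers: the shift along the world's x, y, z in mm, then the turn, a rotation vector about the world's x, y, z in rad. In form: [[[x, y, z], [rx, ry, rz]], ...]. A call has 1 to 8 rows; each row shifts and turns the commanded pose from where the row before left it; what a row does not reach is not made up. A row lasts 1/12 s, in which the tool goes at most 41.7 mm and 7.16 degrees, less where a joint would pass 70% of its speed; a pose out of reach is approached as far as the arm can. A call is refused whole if a number of a shift passes 41.7 or a number of a turn 0.125, either way. A call with a gripper value outside its range is refused whole. "fingers" is the opening, from -1 (shut) to 1 (fully open), set as the call begins (left out, the last holds). The fingers move at their own pace and stop on an object; "grip_force" is the grip in N (left out, the last holds). Time passes only in rows, so rows that do not move let the fingers close. It gives the time, the measured TCP pose, the force, the opening and the grip force at its end, in the units of the state.
- readout.get_state(): the state, without advancing time (a new reading comes with each control period).
- cams.read_camera(name): name is "scene" or "top" or "wrist"; returns the picture (400x640x3 uint8, red, green, blue); there is no depth.
- cams.get_calibration(name): a dict with "fx", "fy", "cx", "cy" (pixels), "distortion" ([k1, k2, p1, p2, k3] as OpenCV has them; the pictures are not rectified), "eye" and "rotation" of the camera in the world; the wrist camera has in their place "T_tool_cam" (4x4, takes a point from camera to tool coordinates, whose origin is the TCP and whose axes are the flange's). Camera axes: x right, y up, looking along -z (the intrinsics and any distortion apply to the point x, -y, -z); pixel columns grow to the right and rows downward; lengths in m; the calibration is good to about 2 mm. A picture is of the moment at which its call begins: read the wrist's pose just before it. get_calibration takes no time and is no camera call.
- sign_off(): hands the job in; it is judged then, once.
The state is a dict: "time": time; "qpos": joint angles; "dq": joint speeds; "joint_efforts": joint torques, N m; "eef_pos": TCP position; "tcp_rot": TCP orientation; "contact_force": force on the tool from outside, world axes, zero at the start; "wrist_torque": the same for the moment, N m; "opening": opening from 0.0 (shut) to 1.0 (fully open); "finger_force": force on a finger pad.
Only numpy, scipy, OpenCV 4.12 (cv2) and the standard library are available. Lean on these libraries where they do the work, as an engineer would, in place of code of your own. Each camera call takes 0.05 s, during which the arm holds its last target. There are 200 camera calls.

## Working session

There is one attempt and no reset: what is moved stays moved. The work goes in short steps, Python scripts to look and compute and a tool call to move; the robot and the scene stay as the last step left them, time stands still between calls to the robot, and variables do not carry over. Pictures are saved under pics/ and viewed, at most 10 in all, crops included, and the job is handed in when it is done.

Besides the shell and the picture viewer there is one more tool, called after "Call:" by a JSON object that holds its "api" and its "payload". step_arm: Moves the arm, as the interface text tells. Its arguments: {"type":"object","properties":{"increments":{"type":"array","items":{"type":"array"}},"fingers":{"type":"number"},"grip_force":{"type":"number"}},"required":["increments"]}

```bash
mkdir -p pics; cat > h.py <<'E'
import numpy as np, cv2
from plant import readout, cams, ctrl
from scipy.spatial.transform import Rotation as R
def cal(n,st=None):
    c=cams.get_calibration(n)
    K=np.array([[c['fx'],0,c['cx']],[0,c['fy'],c['cy']],[0,0,1.]]);D=np.array(c['distortion'],float)
    if 'T_tool_cam' in c:
        st=st or readout.get_state();T=np.eye(4);T[:3,:3]=R.from_quat(st['tcp_rot']).as_matrix();T[:3,3]=st['eef_pos']
        M=T@np.array(c['T_tool_cam']);return K,D,M[:3,3],M[:3,:3]
    return K,D,np.array(c['eye']),np.array(c['rotation']).reshape(3,3)
def ray(C,uv):
    K,D,e,r=C;p=cv2.undistortPoints(np.array([[uv]],float),K,D)[0,0]
    d=r@np.array([p[0],-p[1],-1]);return e,d/np.linalg.norm(d)
def onz(C,uv,z):
    e,d=ray(C,uv);return e+d*(z-e[2])/d[2]
def proj(C,P):
    K,D,e,r=C;q=(np.atleast_2d(P)-e)@r;q=q*[1,-1,-1]
    return cv2.projectPoints(q,np.zeros(3),np.zeros(3),K,D)[0][:,0]
def tri(Cs,uvs):
    A=np.zeros((3,3));b=np.zeros(3)
    for C,u in zip(Cs,uvs):
        e,d=ray(C,u);P=np.eye(3)-np.outer(d,d);A+=P;b+=P@e
    return np.linalg.solve(A,b)
def snap(n,f=None):
    im=cams.read_camera(n)
    if f: cv2.imwrite('pics/'+f,im[:,:,::-1])
    return im
E
python3 - <<'E'
from h import *
for n in ['scene','top','wrist']:
    snap(n,n+'0.png')
    C=cal(n);print(n,C[0][0,0],C[2].round(3),C[3].round(2).tolist(),C[1])
s=readout.get_state();print(s,ctrl.hold_point_z)
E
```

```text
Traceback (most recent call last):
  File "h.py", line 10, in cal
    return K,D,np.array(c['eye']),np.array(c['rotation']).reshape(3,3)
                                  ~~~~~~~~~~~~~~~~~~~~~~~~~~~~~~~^^^^^
ValueError: cannot reshape array of size 4 into shape (3,3)
```

View pics/scene0.png

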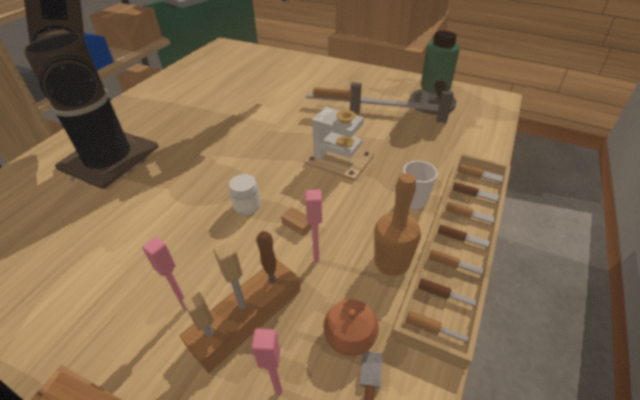

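The scene view shows the rack (240,310) holding a short pale-handled rod (200,310), a longer pale-handled rod (230,270) and the dark chisel (267,250). The jig is at (340,140), and three pink decoys stand around the rack.

```bash
sed -i "s/np.array(c\['rotation'\]).reshape(3,3)/R.from_quat(c['rotation']).as_matrix()/" h.py
python3 - <<'E'
from h import *
for n in ['top','wrist']:
    snap(n,n+'0.png')
for n in ['scene','top','wrist']:
    C=cal(n);print(n,C[0][0,0],C[2].round(3),C[3].round(2).tolist(),C[1])
s=readout.get_state();print(s,ctrl.hold_point_z)
E
```

```text
scene 375.05090001479766 [ 0.856 -0.44   0.581] [[0.9, -0.29, 0.33], [0.44, 0.63, -0.64], [-0.02, 0.72, 0.69]] [-0.06265495  0.          0.          0.          0.        ]
top 475.57208714743354 [ 0.42  -0.008  1.143] [[-0.02, 0.99, -0.16], [-1.0, -0.03, -0.0], [-0.01, 0.16, 0.99]] [0.03474293 0.         0.         0.         0.        ]
wrist 310.913917733018 [0.177 0.655 0.373] [[0.36, -0.9, -0.25], [0.93, 0.34, 0.1], [-0.0, -0.27, 0.96]] [-0.0482997  0.         0.         0.         0.       ]
{'time': 0.15, 'qpos': array([ 1.05697693e+00,  2.87012077e-01,  1.57783514e+00, -7.04410724e-06,
        1.27859227e+00, -1.50021159e-01]), 'dq': array([-0.00084777, -0.00129297, -0.00309797, -0.00033943, -0.00237258,
       -0.0007679 ]), 'joint_efforts': array([ 9.70963374e-04, -4.06599748e+01, -2.93141681e+01, -1.27236881e-04,
        3.92346541e-03, -9.58452688e-06]), 'eef_pos': array([0.23991828, 0.63038124, 0.23023467]), 'tcp_rot': array([ 1.80896609e-01,  9.83501685e-01, -8.74110612e-04, -2.97714842e-04]), 'contact_force': array([ 0.2059541 , -0.14269306,  0.15024863]), 'wrist_torque': array([ 0.01214587, -0.00840694,  0.04861138]), 'finger_force': 0.0, 'opening': 0.9969637453111798} 0.0187
```

View pics/top0.png

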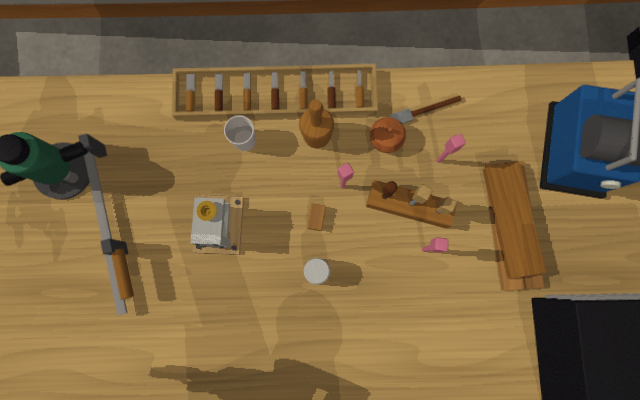

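The top view (up is +x, left is +y) shows the jig with its brass bush at (206,211). The rack is at (412,203), with the chisel (388,188) and two pale handles at (423,193) and (447,207). I'll enlarge these areas.

```bash
python3 - <<'E'
from h import *
t=cv2.imread('pics/top0.png');s=cv2.imread('pics/scene0.png')
r=lambda a,x,y,w,h,k:cv2.resize(a[y:y+h,x:x+w],None,fx=k,fy=k,interpolation=cv2.INTER_CUBIC)
a=np.hstack([r(t,183,185,70,75,4),r(t,360,170,110,75,4)][:2])
b=np.hstack([r(s,300,95,80,90,3),r(s,180,220,130,90,3)])
W=max(a.shape[1],b.shape[1]);p=lambda m:cv2.copyMakeBorder(m,0,0,0,W-m.shape[1],0)
cv2.imwrite('pics/c1.png',np.vstack([p(a),p(b)]));print(a.shape,b.shape)
E
```

```text
(300, 720, 3) (270, 630, 3)
```

View pics/c1.png

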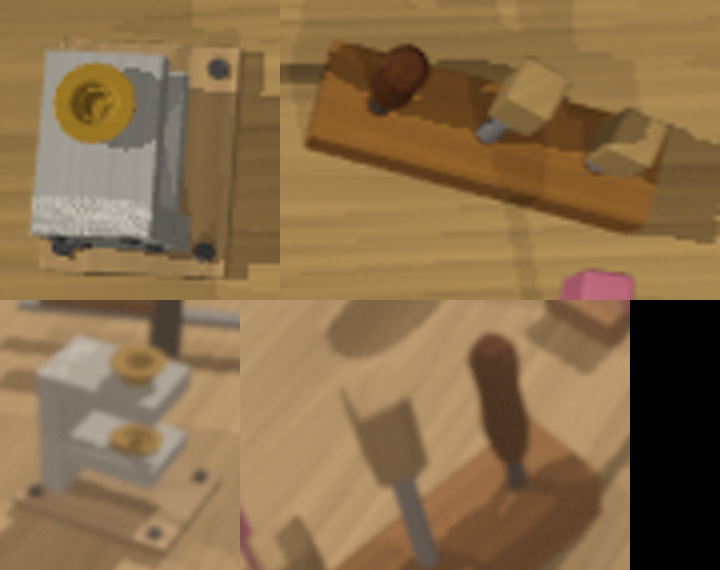

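Two candidates fit a pale square handle in the rack. One is the middle hole, top (424,192) and scene (229,253). The other is the right hole, top (449,205) and scene (200,300). The middle one shows a long bare shank, so it looks like the long rod. Next I'll triangulate the handle heights, and find the bush and the rack direction.

```bash
python3 - <<'E'
from h import *
t=cv2.imread('pics/top0.png');s=cv2.imread('pics/scene0.png');T=cal('top');S=cal('scene')
def brass(im,box):
    x,y,w,h=box;hsv=cv2.cvtColor(im[y:y+h,x:x+w],cv2.COLOR_BGR2HSV)
    m=cv2.inRange(hsv,(15,140,90),(32,255,255))
    m=cv2.morphologyEx(m,cv2.MORPH_OPEN,np.ones((2,2)))
    out=[]
    for c in cv2.findContours(m,cv2.RETR_EXTERNAL,cv2.CHAIN_APPROX_NONE)[0]:
        if len(c)>20: e=cv2.fitEllipse(cv2.convexHull(c)); out.append((e[0][0]+x,e[0][1]+y,e[1]))
    return out
bt=brass(t,(190,195,40,35));bs=brass(s,(325,100,40,60));print('brass',bt,bs)
for u in bs: print('tri',tri([T,S],[bt[0][:2],u[:2]]).round(4))
for z in (.125,.132,.137): print(z,onz(T,bt[0][:2],z).round(4))
# lower bush from scene, z .064
for u in bs: print('low',onz(S,u[:2],.064).round(4), 'up',onz(S,u[:2],.132).round(4))
def px(c,x0,y0,k,ox=0,oy=0): return (x0+(c[0]-ox+.5)/k-.5, y0+(c[1]-oy+.5)/k-.5)
for nm,a,b in [('mid',px((537,86),360,170,4,280,0),px((376,395),180,220,3,240,300)),('right',px((634,136),360,170,4,280,0),px((288,528),180,220,3,240,300))]:
    print(nm,tri([T,S],[a,b]).round(4),onz(T,a,.186).round(4),onz(T,a,.136).round(4))
# rack top front-edge corners at z=.045 in top view
P=[onz(T,px(c,360,170,4,280,0),.045) for c in [(308,137),(643,221),(335,42)]]
print(np.round(P,4)); d=P[0]-P[1];print('rack len',np.linalg.norm(d),'angle',np.arctan2(d[1],d[0]))
# jig arm edge at z=.12
Q=[onz(T,px(c,183,185,4),.12) for c in [(49,51),(166,57),(152,238),(33,233)]];print(np.round(Q,4))
d=Q[0]-Q[3];print('jig x ang',np.arctan2(d[1],d[0]),np.linalg.norm(d),np.linalg.norm(Q[0]-Q[1]))
E
```

```text
brass [(207.20641136169434, 211.26576042175293, (19.22928810119629, 19.9094181060791))] []
0.125 [0.5735 0.2385 0.125 ]
0.132 [0.5724 0.2369 0.132 ]
0.137 [0.5716 0.2356 0.137 ]
mid [ 0.5953 -0.2194  0.1821] [ 0.5946 -0.2185  0.186 ] [ 0.6037 -0.2295  0.136 ]
right [ 0.5758 -0.277   0.1397] [ 0.5676 -0.2659  0.186 ] [ 0.5753 -0.2794  0.136 ]
[[ 0.5935 -0.1144  0.045 ]
 [ 0.5395 -0.3056  0.045 ]
 [ 0.6497 -0.1326  0.045 ]]
rack len 0.19868202736075607 angle 1.295401860885938
[[0.6056 0.267  0.12  ]
 [0.6006 0.2033 0.12  ]
 [0.5021 0.2099 0.12  ]
 [0.5065 0.2737 0.12  ]]
jig x ang -0.06702064219644316 0.09930830966558007 0.06393711667091159
```

The triangulated handle tops are at z = 0.182 (middle) and 0.140 (right), so the middle rod is the long one. Moving over the bush.

Call:
{"api": "step_arm", "payload": {"increments": [[[20,-23,0],[0,0,-0.05]],[[26,-31,0],[0,0,-0.06]],[[26,-31,0],[0,0,-0.06]],[[26,-31,0],[0,0,-0.06]],[[26,-31,0],[0,0,-0.06]],[[26,-31,0],[0,0,-0.06]],[[26,-31,0],[0,0,-0.06]],[[26,-31,0],[0,0,-0.06]]]}}

```text
time: 0.82
eef_pos: [0.4428, 0.3891, 0.2311]
tcp_rot: [0.406, 0.914, -0.0, -0.0]
contact_force: [0.5, -0.2, 0.1]
opening: 1.002
finger_force: 0.0
```

Call:
{"api": "step_arm", "payload": {"increments": [[[26,-31,0],[0,0,-0.06]],[[26,-31,0],[0,0,-0.06]],[[26,-31,0],[0,0,-0.06]],[[26,-31,0],[0,0,-0.06]],[[20,-24,0],[0,0,-0.06]],[[6,-7,0],[0,0,-0.03]],[[0,0,0],[0,0,0]],[[0,0,0],[0,0,0]]]}}

```text
time: 1.48
eef_pos: [0.5717, 0.2359, 0.2308]
tcp_rot: [0.55, 0.835, -0.0, -0.001]
contact_force: [0.1, 0.5, 0.4]
opening: 1.003
finger_force: 0.0
```

```bash
python3 - <<'E'
from h import *
s=readout.get_state();print(s['time'],s['eef_pos'],s['tcp_rot'],s['contact_force'])
snap('wrist','w1.png')
E
```

```text
1.4833 [0.57171893 0.23593488 0.23079429] [ 5.49593256e-01  8.35432017e-01 -2.20850632e-04 -7.40734609e-04] [0.09419874 0.46394454 0.37580064]
```

View pics/w1.png

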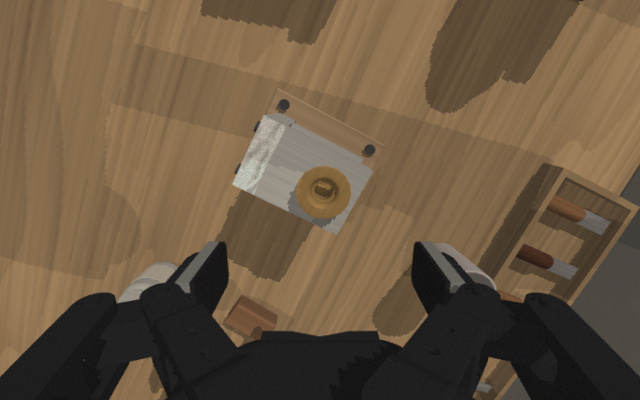

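The wrist view shows the jig with its raised brass bush at about (323,192).

```bash
cat >> h.py <<'E'
def brass(im,box):
    x,y,w,h=box;hsv=cv2.cvtColor(im[y:y+h,x:x+w],cv2.COLOR_BGR2HSV)
    m=cv2.inRange(hsv,(14,120,70),(32,255,255));m=cv2.morphologyEx(m,cv2.MORPH_OPEN,np.ones((3,3)))
    c=max(cv2.findContours(m,cv2.RETR_EXTERNAL,cv2.CHAIN_APPROX_NONE)[0],key=cv2.contourArea)
    e=cv2.fitEllipse(cv2.convexHull(c));return (e[0][0]+x,e[0][1]+y),e[1]
E
python3 - <<'E'
from h import *
w=cv2.imread('pics/w1.png');t=cv2.imread('pics/top0.png');T=cal('top');W=cal('wrist')
a,ea=brass(w,(285,155,80,72));b,eb=brass(t,(190,195,40,35));print(a,ea,b,eb)
print(tri([T,W],[b,a]).round(4))
for z in(.125,.13,.135):print(z,onz(W,a,z).round(4),onz(T,b,z).round(4), ea[1]/W[0][0,0]*np.linalg.norm(onz(W,a,z)-W[2]))
E
```

```text
(323.0424385070801, 191.92338180541992) (51.63823699951172, 54.05479431152344) (206.2126522064209, 210.3151626586914) (19.211456298828125, 20.249412536621094)
[0.574  0.2392 0.1315]
0.125 [0.5742 0.2376 0.125 ] [0.5756 0.2407 0.125 ] 0.04475561327353643
0.13 [0.5736 0.2389 0.13  ] [0.5748 0.2395 0.13  ] 0.043854358883383494
0.135 [0.573  0.2401 0.135 ] [0.5741 0.2383 0.135 ] 0.04295310449323056
```

Call:
{"api": "step_arm", "payload": {"increments": [[[2,3,-15],[0,0,0]],[[0,0,-20],[0,0,0]],[[0,0,-20],[0,0,0]],[[0,0,-15],[0,0,0]],[[0,0,-10],[0,0,0]],[[0,0,-5],[0,0,0]],[[0,0,0],[0,0,0]],[[0,0,0],[0,0,0]]], "fingers": -0.41, "grip_force": 40}}

```text
time: 2.2
eef_pos: [0.5742, 0.2396, 0.147]
tcp_rot: [0.549, 0.836, 0.0, 0.0]
contact_force: [0.3, 0.2, -0.4]
opening: 0.291
finger_force: 0.0
```

Call:
{"api": "step_arm", "payload": {"increments": [[[0,0,-3],[0,0,0]],[[0,0,-3],[0,0,0]],[[0,0,-2],[0,0,0]],[[0,0,-2],[0,0,0]],[[0,0,-2],[0,0,0]],[[0,0,0],[0,0,0]]]}}

```text
time: 2.7
eef_pos: [0.5742, 0.2387, 0.1342]
tcp_rot: [0.55, 0.835, 0.0, -0.0]
contact_force: [-0.7, -0.0, -0.9]
opening: 0.297
finger_force: 0.0
```

Call:
{"api": "step_arm", "payload": {"increments": [[[0,0,-2],[0,0,0]],[[0,0,-2],[0,0,0]],[[0,0,-2],[0,0,0]],[[0,0,0],[0,0,0]]]}}

```text
time: 3.03
eef_pos: [0.5743, 0.2388, 0.1285]
tcp_rot: [0.55, 0.835, 0.0, 0.0]
contact_force: [-1.8, -1.0, 4.5]
opening: 0.291
finger_force: 1.7
```

Call:
{"api": "step_arm", "payload": {"increments": [[[0,0,-2],[0,0,0]],[[0,0,-1],[0,0,0]],[[0,0,0],[0,0,0]]]}}

```text
time: 3.28
eef_pos: [0.5743, 0.2388, 0.1252]
tcp_rot: [0.55, 0.835, 0.0, 0.0]
contact_force: [-0.9, -0.7, 3.4]
opening: 0.293
finger_force: 1.8
```

Call:
{"api": "step_arm", "payload": {"increments": [[[0,0,-2],[0,0,0]],[[0,0,-2],[0,0,0]],[[0,0,0],[0,0,0]]]}}

```text
time: 3.53
eef_pos: [0.5745, 0.2388, 0.1248]
tcp_rot: [0.549, 0.836, -0.0, -0.0]
contact_force: [-7.8, -2.4, 15.5]
opening: 0.293
finger_force: 8.3
```

Call:
{"api": "step_arm", "payload": {"increments": [[[0,0,-1],[0,0,0]],[[0,0,-1],[0,0,0]],[[0,0,0],[0,0,0]]]}}

```text
time: 3.78
eef_pos: [0.5745, 0.2388, 0.1247]
tcp_rot: [0.549, 0.836, -0.001, -0.0]
contact_force: [-11.0, -4.6, 23.0]
opening: 0.293
finger_force: 11.7
```

The force rises at the stop, with TCP z = 0.1247, so the bush is home. Lifting and re-measuring it.

Call:
{"api": "step_arm", "payload": {"increments": [[[0,0,10],[0,0,0]],[[0,0,25],[0,0,0]],[[0,0,35],[0,0,0]],[[0,0,35],[0,0,0]],[[0,0,10],[0,0,0]],[[0,0,0],[0,0,0]],[[0,0,0],[0,0,0]],[[0,0,0],[0,0,0]]], "fingers": 1}}

```text
time: 4.45
eef_pos: [0.5729, 0.2385, 0.2312]
tcp_rot: [0.55, 0.835, -0.002, -0.002]
contact_force: [-0.1, -0.5, -0.7]
opening: 1.002
finger_force: 0.0
```

```bash
python3 - <<'E'
from h import *
W=cal('wrist');w=snap('wrist','w2.png')[:,:,::-1].copy();print(readout.get_state()['eef_pos'],W[2])
u=proj(W,[.574,.239,.125])[0];print(u)
a,ea=brass(w,(int(u[0])-40,int(u[1])-36,80,72));print(a,ea)
for z in(.125,.132):print(z,onz(W,a,z).round(4),ea[1]/W[0][0,0]*np.linalg.norm(onz(W,a,z)-W[2]))
x,y=int(u[0])-70,int(u[1])-60
c1=cv2.resize(w[y:y+120,x:x+140],None,fx=4,fy=4,interpolation=cv2.INTER_CUBIC);cv2.imwrite('pics/c2.png',c1)
# pink things in top and scene
for n in('top','scene'):
    im=cv2.imread(f'pics/{n}0.png');m=cv2.inRange(cv2.cvtColor(im,cv2.COLOR_BGR2HSV),(160,70,60),(179,255,255))
    k,_,st,ce=cv2.connectedComponentsWithStats(m);print(n,[(st[i].tolist(),ce[i].round(0).tolist()) for i in range(1,k) if st[i,4]>30])
E
```

```text
[0.57272518 0.23849364 0.23082564] [0.54686181 0.30094741 0.37352622]
[321.24130417 191.5374496 ]
(320.7500991821289, 191.21353912353516) (49.7440299987793, 51.827945709228516)
0.125 [0.5735 0.2391 0.125 ] 0.04292259202035891
0.132 [0.5728 0.2408 0.132 ] 0.04171363247573439
top [([437, 134, 28, 28, 302], [452.0, 146.0]), ([338, 163, 15, 25, 227], [345.0, 173.0]), ([423, 238, 25, 14, 256], [437.0, 245.0])]
scene [([306, 191, 15, 24, 243], [313.0, 200.0]), ([144, 238, 38, 62, 740], [161.0, 260.0]), ([252, 329, 29, 64, 930], [267.0, 351.0])]
```

View pics/c2.png

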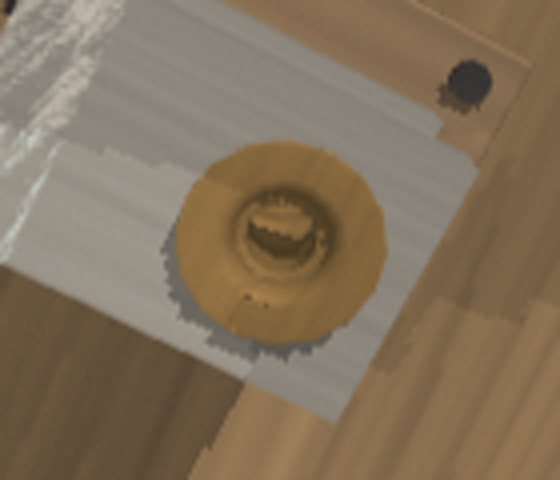

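The crop shows the flange seated on the arm with only a thin shadow, mouth centre about (282,235) in the crop. So the bush is home at (0.5735, 0.239). Now to above the long rod.

Call:
{"api": "step_arm", "payload": {"increments": [[[1,-20,25],[0,0,-0.03]],[[2,-35,15],[0,0,-0.055]],[[2,-35,10],[0,0,-0.055]],[[2,-35,0],[0,0,-0.055]],[[2,-35,0],[0,0,-0.055]],[[2,-35,0],[0,0,-0.055]],[[2,-35,0],[0,0,-0.055]],[[2,-35,0],[0,0,-0.055]]]}}

```text
time: 5.17
eef_pos: [0.5881, -0.0276, 0.2815]
tcp_rot: [0.711, 0.703, -0.001, -0.002]
contact_force: [0.4, 1.1, -0.2]
opening: 1.003
finger_force: 0.0
```

Call:
{"api": "step_arm", "payload": {"increments": [[[2,-35,0],[0,0,-0.055]],[[2,-35,0],[0,0,-0.055]],[[2,-35,0],[0,0,-0.055]],[[2,-35,0],[0,0,-0.055]],[[0,-35,0],[0,0,-0.045]],[[0,-17,0],[0,0,0]],[[0,0,0],[0,0,0]],[[0,0,0],[0,0,0]]]}}

```text
time: 5.83
eef_pos: [0.5965, -0.2183, 0.2821]
tcp_rot: [0.797, 0.604, -0.0, -0.002]
contact_force: [0.1, 0.2, -0.3]
opening: 1.001
finger_force: 0.0
```

```bash
python3 - <<'E'
from h import *
s=readout.get_state();W=cal('wrist');w=snap('wrist','w3.png');print(s['eef_pos'],s['tcp_rot'])
print(proj(W,[[.595,-.219,.186],[.576,-.279,.136]]))
E
```

```text
[ 0.59651318 -0.21831648  0.28205122] [ 7.97067419e-01  6.03887065e-01 -4.02673359e-04 -1.94422087e-03]
[[317.96677151 196.50212554]
 [316.402858   242.71461475]]
```

View pics/w3.png

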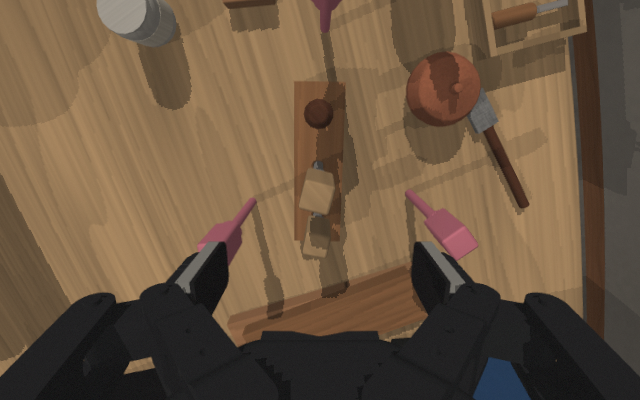

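The wrist view shows the long rod's handle top at (317,190), the short rod's handle behind it at (317,245), the chisel at (318,112), and pink rods flanking the rack at (222,238) and (455,235). Next I'll measure the handle's centre and yaw.

```bash
python3 - <<'E'
from h import *
W=cal('wrist');w=cv2.imread('pics/w3.png')
for u in[(222,235),(458,238)]:print('pink top',onz(W,u,.174).round(3),onz(W,u,.12).round(3))
for u in[(253,203),(410,194)]:print('pink base',onz(W,u,.0).round(3))
x,y=290,155;c=w[y:y+110,x:x+65]
g=cv2.resize(c,None,fx=5,fy=5,interpolation=cv2.INTER_CUBIC);cv2.imwrite('pics/c3.png',g)
hsv=cv2.cvtColor(c,cv2.COLOR_BGR2HSV)
for p in [(317,190),(310,205),(330,200),(317,245),(302,200)]:print(p,hsv[p[1]-y,p[0]-x],w[p[1],p[0]])
E
```

```text
pink top [ 0.504 -0.233  0.174] [ 0.48 -0.25  0.12]
pink top [ 0.703 -0.291  0.174] [ 0.722 -0.321  0.12 ]
pink base [ 0.487 -0.254  0.   ]
pink base [ 0.707 -0.301  0.   ]
(317, 190) [ 16 108 149] [ 86 120 149]
(310, 205) [ 15 108 146] [ 84 116 146]
(330, 200) [ 16 107 124] [ 72 100 124]
(317, 245) [ 16 105 104] [ 61  84 104]
(302, 200) [ 16 109 150] [ 86 121 150]
```

View pics/c3.png

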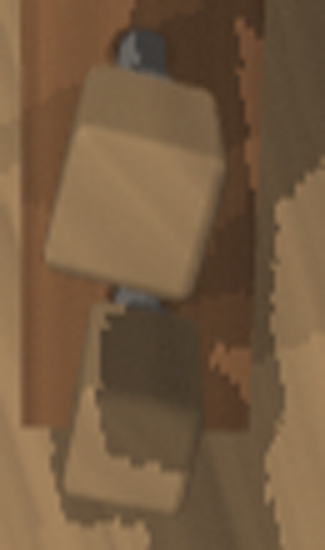

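The crop shows the long rod's top face with corners (83,124), (222,160), (186,297) and (46,258), so it is turned about 0.26 rad from the tool.

```bash
python3 - <<'E'
from h import *
W=cal('wrist');s=readout.get_state()
P=np.array([onz(W,(290+(a+.5)/5-.5,155+(b+.5)/5-.5),.186)for a,b in[(83,124),(222,160),(186,297),(46,258)]])
print(P.round(4),P.mean(0).round(4))
print([np.linalg.norm(P[i]-P[(i+1)%4]).round(4) for i in range(4)])
d=(P[1]-P[0])+(P[2]-P[3]);e=(P[0]-P[3])+(P[1]-P[2])
y=R.from_quat(s['tcp_rot']).as_matrix()[:,1]
ad=np.arctan2(d[1],d[0]);ae=np.arctan2(e[1],e[0]);ay=np.arctan2(y[1],y[0]);print('handle',ad,ae-np.pi/2,'tool y',ay,'turn',ad-ay,s['eef_pos'])
E
```

```text
[[ 0.5901 -0.2023  0.186 ]
 [ 0.6097 -0.2138  0.186 ]
 [ 0.5982 -0.2344  0.186 ]
 [ 0.5781 -0.2219  0.186 ]] [ 0.594  -0.2181  0.186 ]
[np.float64(0.0227), np.float64(0.0236), np.float64(0.0236), np.float64(0.023)]
handle -0.5450961427729263 -0.5279363193686806 tool y -0.2726650069614279 turn -0.27243113581149836 [ 0.59675109 -0.21736679  0.28262813]
```

Call:
{"api": "step_arm", "payload": {"increments": [[[-2.5,-1,0],[0,0,-0.09]],[[0,0,-10],[0,0,-0.09]],[[0,0,-20],[0,0,-0.085]],[[0,0,-25],[0,0,0]],[[0,0,-15],[0,0,0]],[[0,0,-5],[0,0,0]],[[0,0,0],[0,0,0]]], "fingers": 0.3}}

```text
time: 6.47
eef_pos: [0.5939, -0.2169, 0.207]
tcp_rot: [0.869, 0.495, -0.001, -0.002]
contact_force: [0.2, 0.3, -0.5]
opening: 0.652
finger_force: 0.0
```

Call:
{"api": "step_arm", "payload": {"increments": [[[0,0,-15],[0,0,0]],[[0,0,-15],[0,0,0]],[[0,0,-15],[0,0,0]],[[0,0,-10],[0,0,0]],[[0,0,-6],[0,0,0]],[[0,0,0],[0,0,0]],[[0,0,0],[0,0,0]]]}}

```text
time: 7.05
eef_pos: [0.5951, -0.2191, 0.1491]
tcp_rot: [0.87, 0.494, 0.0, 0.0]
contact_force: [-0.6, 0.3, 0.7]
opening: 0.646
finger_force: 0.0
```

Call:
{"api": "step_arm", "payload": {"increments": [[[0,0,0],[0,0,0]],[[0,0,0],[0,0,0]],[[0,0,0],[0,0,0]],[[0,0,0],[0,0,0]],[[0,0,0],[0,0,0]],[[0,0,0],[0,0,0]],[[0,0,0],[0,0,0]],[[0,0,0],[0,0,0]]], "fingers": -1, "grip_force": 50}}

```text
time: 7.72
eef_pos: [0.5952, -0.2195, 0.1497]
tcp_rot: [0.87, 0.494, 0.0, 0.001]
contact_force: [-1.0, 1.0, 5.5]
opening: 0.299
finger_force: 49.7
```

Gripped (opening matches 26 mm). Lifting straight up.

Call:
{"api": "step_arm", "payload": {"increments": [[[0,0,4],[0,0,0]],[[0,0,8],[0,0,0]],[[0,0,12],[0,0,0]],[[0,0,15],[0,0,0]],[[0,0,15],[0,0,0]],[[0,0,15],[0,0,0]],[[0,0,10],[0,0,0]],[[0,0,0],[0,0,0]]]}}

```text
time: 8.38
eef_pos: [0.5958, -0.2198, 0.231]
tcp_rot: [0.87, 0.494, 0.001, 0.002]
contact_force: [0.1, 0.1, -1.9]
opening: 0.298
finger_force: 49.7
```

Call:
{"api": "step_arm", "payload": {"increments": [[[0,0,15],[0,0,0]],[[0,0,25],[0,0,0]],[[0,0,25],[0,0,0]],[[0,0,25],[0,0,0]],[[0,0,15],[0,0,0]],[[0,0,5],[0,0,0]],[[0,0,0],[0,0,0]]]}}

```text
time: 8.97
eef_pos: [0.5949, -0.2193, 0.3385]
tcp_rot: [0.87, 0.494, 0.001, 0.001]
contact_force: [-1.2, -0.6, -1.3]
opening: 0.299
finger_force: 49.7
```

Call:
{"api": "step_arm", "payload": {"increments": [[[-1,15,0],[0,0,0]],[[-2,30,0],[0,0,0]],[[-2,35,0],[0,0,0]],[[-2,35,0],[0,0,0]],[[-2,35,0],[0,0,0]],[[-2,35,0],[0,0,0]],[[-2,35,0],[0,0,0]],[[-2,35,0],[0,0,0]]]}}

```text
time: 9.63
eef_pos: [0.5779, 0.0385, 0.3344]
tcp_rot: [0.87, 0.494, -0.002, -0.002]
contact_force: [0.5, -0.1, -1.6]
opening: 0.298
finger_force: 49.5
```

Call:
{"api": "step_arm", "payload": {"increments": [[[-2,35,0],[0,0,0]],[[-2,35,0],[0,0,0]],[[-2,35,0],[0,0,0]],[[0,35,0],[0,0,0]],[[0,30,0],[0,0,0]],[[0,20,0],[0,0,0]],[[0,10,0],[0,0,0]],[[0,0,0],[0,0,0]]]}}

```text
time: 10.3
eef_pos: [0.5721, 0.238, 0.3348]
tcp_rot: [0.869, 0.495, -0.002, -0.001]
contact_force: [0.4, -0.3, -1.5]
opening: 0.299
finger_force: 49.6
```

Call:
{"api": "step_arm", "payload": {"increments": [[[0,3,-10],[0,0,0]],[[0,0,-10],[0,0,0]],[[0,0,-10],[0,0,0]],[[0,0,-5],[0,0,0]],[[0,0,0],[0,0,0]],[[0,0,0],[0,0,0]],[[0,0,0],[0,0,0]]]}}

```text
time: 10.88
eef_pos: [0.574, 0.2384, 0.3028]
tcp_rot: [0.87, 0.493, 0.0, 0.0]
contact_force: [0.1, 0.1, -0.9]
opening: 0.299
finger_force: 49.6
```

```bash
python3 - <<'E'
from h import *
s=readout.get_state();print(s['time'],s['eef_pos'],s['tcp_rot'],s['qpos'])
W=cal('wrist');w=snap('wrist','w4.png')[:,:,::-1];t=snap('top','t4.png')[:,:,::-1];sc=snap('scene','s4.png')[:,:,::-1]
T=cal('top');S=cal('scene');e=s['eef_pos'];A=[[e[0],e[1],e[2]-.138],[.5735,.239,.125],[.5735,.239,.064]]
for n,C in(('w',W),('t',T),('s',S)):print(n,proj(C,A).round(1).tolist())
r=lambda a,x,y,w,h,k:cv2.resize(a[y:y+h,x:x+w],(w*k,h*k),interpolation=cv2.INTER_CUBIC)
cv2.imwrite('pics/c4.png',np.hstack([r(w,240,110,130,130,3),r(sc,290,40,100,130,3)[:390]]))
E
```

```text
10.8833 [0.57398495 0.23839799 0.3027758 ] [8.69788946e-01 4.93423804e-01 3.56187742e-04 1.14825793e-04] [ 2.30602321e-01  1.23721702e-01  1.63615601e+00 -2.01461981e-05
  1.38096672e+00  7.69358884e-01]
w [[319.1, 182.8], [318.4, 173.6], [318.6, 163.5]]
t [[202.7, 208.3], [207.0, 211.3], [213.4, 215.1]]
s [[345.2, 102.3], [344.7, 117.8], [344.1, 140.0]]
```

View pics/c4.png

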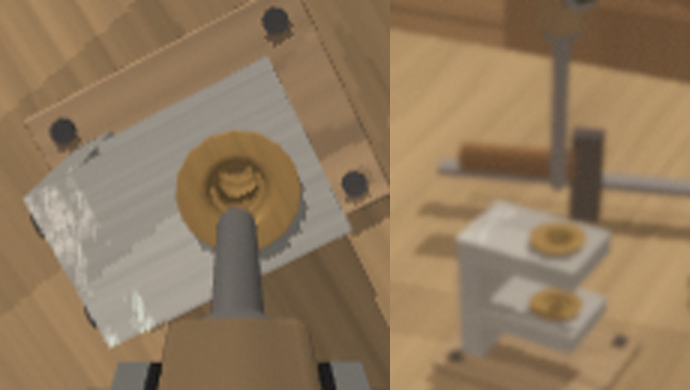

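The crops show the rod hanging straight with its end at wrist (318.7,181.5) and scene (345.2,102), over the bush mouth at wrist (319.5,173). These are within about 1 px of prediction. A quick numeric check of the bush centre and rod tilt before lowering.

```bash
python3 - <<'E'
from h import *
s=readout.get_state();W=cal('wrist');S=cal('scene');T=cal('top');w=cv2.imread('pics/w4.png');sc=cv2.imread('pics/s4.png')
a,ea=brass(w,(290,148,60,50));print(a,ea,onz(W,a,.125).round(4))
e=s['eef_pos']
for n,C,im,rows in(('w',W,w,(190,200,208)),('s',S,sc,(60,70,80,88))):
    P=proj(C,[[e[0],e[1],z] for z in np.linspace(e[2]-.138,e[2]-.02,40)])
    for r in rows:
        c=np.interp(r,P[:,1] if P[-1,1]>P[0,1] else P[::-1,1],P[:,0] if P[-1,1]>P[0,1] else P[::-1,0])
        x0=int(c)-14;L=cv2.cvtColor(im,cv2.COLOR_BGR2HSV)[r,x0:x0+29,1]
        m=np.where(L<(60 if n=='w' else 75))[0];print(n,r,'pred',round(c,1),'meas',m.mean()+x0 if len(m) else None,len(m))
sb=cv2.cvtColor(sc,cv2.COLOR_BGR2HSV)[110:155,330:362]
m=cv2.inRange(sb,(12,110,60),(32,255,255));k,_,st,ce=cv2.connectedComponentsWithStats(m)
for i in range(1,k):
    if st[i,4]>20: u=ce[i]+[330,110];print('scene brass',st[i],u.round(1),onz(S,u,.123).round(4),onz(S,u,.062).round(4))
E
```

```text
(319.04484939575195, 173.15304946899414) (39.145774841308594, 40.709041595458984) [0.5744 0.2394 0.125 ]
w 190 pred 319.0 meas 318.6111111111111 18
w 200 pred 319.0 meas 317.0 25
w 208 pred 319.0 meas 315.5 22
s 60 pred 346.5 meas 346.5 4
s 70 pred 346.2 meas 346.5 4
s 80 pred 346.0 meas 346.0 3
s 88 pred 345.7 meas 350.875 8
scene brass [  7   5  17  10 138] [345.3 119.3] [0.576  0.2368 0.123 ] [0.5388 0.3269 0.062 ]
scene brass [  7  27  16   9 119] [344.7 141.1] [0.6085 0.1584 0.123 ] [0.5756 0.238  0.062 ]
```

Aligned to within about 1 mm. Lowering carefully.

Call:
{"api": "step_arm", "payload": {"increments": [[[0.3,0.8,-10],[0,0,0]],[[0,0,-10],[0,0,0]],[[0,0,-8],[0,0,0]],[[0,0,-6],[0,0,0]],[[0,0,-6],[0,0,0]],[[0,0,-6],[0,0,0]],[[0,0,0],[0,0,0]],[[0,0,0],[0,0,0]]]}}

```text
time: 11.7
eef_pos: [0.5738, 0.2396, 0.2558]
tcp_rot: [0.87, 0.494, -0.0, -0.0]
contact_force: [0.3, -1.0, -1.5]
opening: 0.301
finger_force: 49.5
```

Call:
{"api": "step_arm", "payload": {"increments": [[[0,0,-6],[0,0,0]],[[0,0,-6],[0,0,0]],[[0,0,-6],[0,0,0]],[[0,0,-6],[0,0,0]],[[0,0,0],[0,0,0]],[[0,0,0],[0,0,0]]]}}

```text
time: 12.2
eef_pos: [0.5737, 0.2395, 0.2315]
tcp_rot: [0.87, 0.494, -0.001, -0.0]
contact_force: [0.2, -0.3, -1.6]
opening: 0.297
finger_force: 49.5
```

Call:
{"api": "step_arm", "payload": {"increments": [[[0,0,-6],[0,0,0]],[[0,0,-6],[0,0,0]],[[0,0,-6],[0,0,0]],[[0,0,-6],[0,0,0]],[[0,0,-4],[0,0,0]],[[0,0,-4],[0,0,0]],[[0,0,0],[0,0,0]]]}}

```text
time: 12.78
eef_pos: [0.5736, 0.2395, 0.199]
tcp_rot: [0.87, 0.494, -0.001, -0.0]
contact_force: [0.4, -0.1, -1.6]
opening: 0.294
finger_force: 49.5
```

Call:
{"api": "step_arm", "payload": {"increments": [[[0,0,-6],[0,0,0]],[[0,0,-6],[0,0,0]],[[0,0,-6],[0,0,0]],[[0,0,-6],[0,0,0]],[[0,0,-4],[0,0,0]],[[0,0,0],[0,0,0]]]}}

```text
time: 13.28
eef_pos: [0.5736, 0.2395, 0.1709]
tcp_rot: [0.87, 0.494, -0.001, -0.0]
contact_force: [0.9, -0.0, -2.6]
opening: 0.297
finger_force: 49.5
```

Call:
{"api": "step_arm", "payload": {"increments": [[[0,0,-4],[0,0,0]],[[0,0,0],[0,0,0]],[[0,0,0],[0,0,0]],[[0,0,0],[0,0,0]],[[0,0,0],[0,0,0]]]}}

```text
time: 13.7
eef_pos: [0.574, 0.2397, 0.1687]
tcp_rot: [0.87, 0.494, 0.0, 0.0]
contact_force: [0.6, 0.0, -2.0]
opening: 0.299
finger_force: 49.6
```

```bash
python3 - <<'E'
from h import *
sc=snap('scene','s5.png')[:,:,::-1];w=snap('wrist','w5.png')[:,:,::-1];S=cal('scene')
s=readout.get_state();print(s['eef_pos'],s['contact_force'],s['wrist_torque'],s['opening'])
print(proj(S,[[.5738,.2392,z] for z in(.012,.028,.045,.125,.143)]).round(1).tolist())
r=lambda a,x,y,w,h,k:cv2.resize(a[y:y+h,x:x+w],(w*k,h*k),interpolation=cv2.INTER_CUBIC)
cv2.imwrite('pics/c5.png',np.hstack([r(sc,305,85,75,100,5),r(w,240,110,130,167,3)[:500]]))
E
```

```text
[0.57401841 0.23968559 0.16860239] [ 0.44359419 -0.15386796 -1.83248734] [ 0.02331956 -0.02021315 -0.01362736] 0.29737416579108295
[[343.7, 157.4], [343.8, 152.2], [344.0, 146.5], [344.9, 117.8], [345.1, 110.8]]
```

View pics/c5.png

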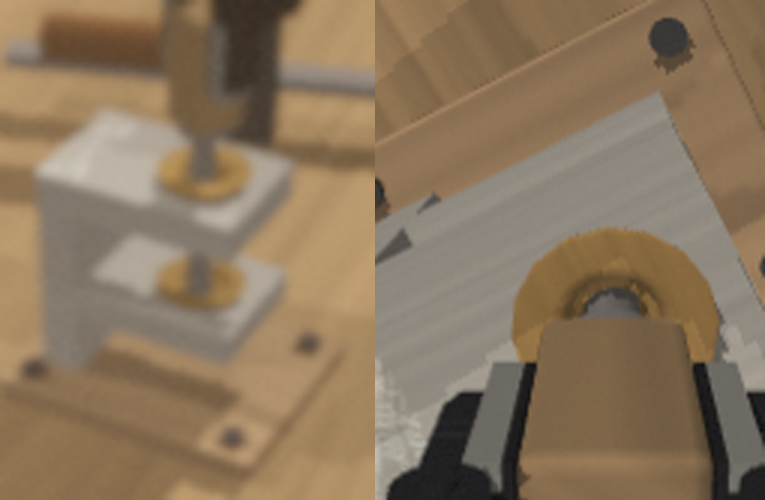

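The crops show the rod passing through the upper bush (scene crop 203,175) and the lower bush (200,285). The handle is clear of the upper flange: the bare shank between them is about 8 px, or 20 mm. That puts the rod's end at z ≈ 0.030, about 15 mm below the lower arm and 18 mm above the foot. The tool carries only the rod's weight, so I'm handing in.

```bash
python3 -c "
from plant import sign_off
print(sign_off())"
```

```text
the job is handed in; nothing more can be done
None
```

The job is handed in: the guide bush is pressed home, and the long rod hangs in the gripper through both bushes, its end about 15 mm below the lower arm and 18 mm above the foot (worked out from the tool pose and the visible shank, because the arm hides the end itself).

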